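Click the closet dehumidifier's dial round to the long mark and press start

TASK

With a fingertip, turn the knurled dial on top of the dehumidifier clockwise, one click or two, until it has clicked in at the setting where its pointer line faces the long mark on the housing. Then press the round start button beside it fully down with a fingertip and let it go. Nothing is to be grasped or lifted, and the bottle, shoe brush, tin and wooden stand around the unit are left where they are.

Things in the scene. Friction and masses are not known exactly. Their poses are not given: they have to be found in the camera images.
- unit: Dehumidifier, a white box fixed in place: 200 (its x) x 270 (its y) x 110 mm high, flat top. Origin: centre of its underside, z up; its front (-x, air grille) faces roughly the robot, yawed up to 29 degrees either way. On its top: the dial, vertical axis at x 0, y -40 mm; the start button, at x 0, y +85 mm; four black scale marks round the dial.
- dial_top (a point): Centre of the dial's flat top, on its axis, 136 mm above the table. The dial: a bare metal disc 102 mm across, too wide to pinch, 24 mm tall, underside 2 mm above the housing; its side is knurled with 48 upright ribs 2 mm proud. A fingertip pressed on rim or top (5 to 9 N) drives it. A flat black pointer line on the top runs from near the centre to the rim.
- pointer_tip (a point): Outer end of the pointer line, on the dial's top face, 47 mm from the axis; turns with the dial.
- front_mark (a point): Middle of the long wide mark (26 x 7 mm) printed on the housing's top, 76 mm from the dial's axis to the unit's front (-x), 110 mm above the table: the wanted setting. Of the four marks, 30 degrees apart round the dial, the other three are short and thin.
- dial (a joint): Dial angle, rad, growing clockwise seen from above. Sprung detents at 0, 0.524, 1.047 and 1.571; 1.047 is wanted (pointer at the long mark). Starts in the one at 0 or 0.524; stops at -0.28 and 1.85. About 0.1 N m (2 N along the rim) turns it out of a detent; let go past half-way it snaps into the next, before that it springs back.
- start_top (a point): Centre of the top of the start button: white, round, 30 mm across, spring-loaded, in a low grey housing, beside the dial on the unit's top. It goes straight down 6 mm; fully down takes about 4 N.
- start (a joint): Travel of the start button, m: 0 up, 0.006 fully down; springs back.
- scent: Amber bottle, 48 mm across, 100 mm tall, standing at the unit's left side; origin at the centre of its underside. Leave alone.
- brush: Wooden shoe brush lying in front of the unit, 130 x 50 x 42 mm; origin at the centre of its underside, x along it. Leave alone.
- polish: Shoe polish tin, 72 mm across, 32 mm tall, standing at the unit's right side; origin at the centre of its underside. Leave alone.
- tree_knob: Turned wooden stand, 56 mm across, 74 mm tall, behind the unit; origin at the centre of its underside. Leave alone.

How it is judged:
By the outcome, as a careful person would: the job done as asked, in the order asked, and still so for the second after the job is handed in, with the robot touching nothing.
It also fails if it takes over 48 s, if anything falls off the work surface, if the arm or the gripper's body presses on something with over 40 N, if the wrist force passes 120 N, or if a joint passes its speed limit or range.

ROBOT

A 6-joint arm with a two-finger parallel gripper is mounted at the origin on the work surface. World frame = base frame: x ahead of the robot, y to its left, z up, the work surface at z = 0. Lengths are in m, angles in rad, forces in N, time in s.
With the tool pointing down it reaches from about 0.325 to 0.9 m from the base axis. Payload 3.5 kg.
Tool frame: the origin (TCP) lies at the very end of the fingers, on their centre line; the grasp point (between the pads) lies 19 mm behind it; z points along the fingers, y is the line along which they close (so a half turn about z gives the same grasp; the last joint's range is limited). The gripper opens to 85 mm and grips with 20 to 120 N. Pads are 22 mm wide; open, the fingers measure 114 mm over their backs; the gripper's body (76 mm by 85 mm) begins 54 mm behind the grasp point. The pads swing forward as they close: fully open they stand 13 mm farther back than shut.
Start: joints at [-1.322, 0.276, -0.026, 1.268, 0, 1.467], TCP at [0.215, -0.587, 0.231] pointing down, gripper open.
Joint ranges: [-3.12, 3.12], [-0.85, 1.88], [-1.08, 1.24], [-1.95, 2.15], [-1.57, 1.53], [-3.14, 3.14]. Speed limits (rad/s): [2.57, 2.57, 3.14, 3.14, 3.14, 3.14].

INTERFACE

Orientations are given as a unit quaternion [w, x, y, z].
In Python, from cell import r gives the robot as it stands.
- The arm moves only by the shell command python3 -m pendant 'ROWS' [FORCE]. ROWS is a JSON object of lists of equal length, an entry for each row: "claw": the closure, from 0 (fully open) to 1 (shut); "dp": the shift along the world's x, y, z in units of 30 mm (1.0 is 30 mm), a list of three; "twist": the turn about the world's z in units of 8 degrees (1.0 is 8 degrees). In form: {"claw": [claw, ...], "dp": [[x, y, z], ...], "twist": [twist, ...]}. A call has 1 to 8 rows; each row is the pose to reach, as a shift and turn from the pose commanded when the call began; what a row does not reach only later rows make up. A row lasts 1/8 s, in which the tool goes at most 62.5 mm and 10.7 degrees, less where a joint would pass 70% of its speed; a pose out of reach is approached as far as the arm can. A call with a gripper value outside its range is refused whole. The fingers move at their own pace and stop on an object; FORCE is the grip in N (left out, the last holds). Time passes only in rows, so rows that repeat a pose let the fingers close. It gives the time, the measured TCP pose, the force, the opening and the grip force at its end, in the units of the state.
- r.get_obs(): the state, without advancing time (a new reading comes with each control period).
- r.capture(name): name is "side" or "top" or "wrist"; returns (picture, depth): 384x512x3 uint8, blue, green, red; 384x512 float32, m along the optical axis (not along the pixel's ray), 0 where there is no reading.
- r.camera_params(name): a dict with "K" (3x3 intrinsics, pixels), "k1" (the pictures are not rectified: a ray, as slopes to the right and down, at radius r is drawn at 1 + k1 r^2 times it, then the intrinsics apply), "rvec" (rotation vector, rad) and "tvec" (3), from world to camera coordinates, as OpenCV has them; the wrist camera has in their place "tool_from_camera" (4x4, takes a point from camera to tool coordinates, whose origin is the TCP and whose axes are the flange's). Camera axes: x right, y down, z forward; pixel columns grow to the right and rows downward; lengths in m; the calibration is good to about 2 mm. A picture is of the moment at which its call begins: read the wrist's pose just before it. camera_params takes no time and is no camera call.
- r.close_job(): hands the job in; it is judged then, once.
Trained networks look in the newest picture that a camera, given by its name, has taken for a name from the list of things; names that differ only in an ending like _2 or _b are one class to them, and where a whole thing is asked for, a point or a joint stands for the part that bears it (a point fixed in the world has none). Each returns a list of dicts, best first, with "score" (0 to 1); they miss things now and then, are a little off and sometimes report something else, mostly with a low value. They report only what shows in the picture. A call takes as long as a camera call.
- r.masks_of(camera, query): "pixels" (384x512 bool, what is visible of it).
- r.landmark_of(camera, query): "centre" ([x, y, z] in m, in world coordinates, good to about 4 mm: a listed point, or the origin of a listed thing).
The state is a dict: "time_s": time; "joint_positions": joint angles; "joint_vel": joint speeds; "tau": joint torques, N m; "tool_pos": TCP position; "orientation": TCP orientation; "wrist_force": force on the tool from outside, world axes, zero at the start; "wrist_torque": the same for the moment, N m; "gripper_width": finger opening in m; "gripper_force": force on a finger pad.
Only numpy, scipy, OpenCV 4.12 (cv2) and the standard library are available. Lean on these libraries where they do the work, as an engineer would, in place of code of your own. Each camera call takes 0.05 s, during which the arm holds its last target. There are 200 camera calls.

## Working session

There is one attempt and no reset: what is moved stays moved. The work goes in short steps, Python scripts to look and compute and a shell command to move; the robot and the scene stay as the last step left them, time stands still between calls to the robot, and variables do not carry over. Pictures are saved under pics/ and viewed, at most 10 in all, crops included, and the job is handed in when it is done.

```bash
mkdir -p pics
python3 - <<'E'
from cell import r
import cv2,numpy as np
s=r.get_obs();print(s["time_s"],s["tool_pos"],s["orientation"],s["gripper_width"])
ims=[]
for c in("top","side"):
    im,d=r.capture(c);ims.append(im)
    for q in("unit","dial_top","pointer_tip","front_mark","start_top","scent","brush","polish","tree_knob"):
        for o in r.landmark_of(c,q)[:2]: print(c,q,round(o["score"],2),np.round(o["centre"],4))
cv2.imwrite("pics/a.png",ims[0]);cv2.imwrite("pics/b.png",ims[1])
print(r.get_obs()["time_s"])
E
```

```text
0.0 [ 0.21516229 -0.58597131  0.23015219] [-1.10734323e-03  9.84569589e-01  1.74989981e-01 -7.11265665e-05] 0.08568877620608699
top unit 0.68 [ 0.5382 -0.0516 -0.0051]
top unit 0.29 [ 0.4854 -0.1202  0.1347]
top dial_top 0.6 [ 0.5188 -0.0899  0.1366]
top pointer_tip 0.96 [ 0.4866 -0.1205  0.1369]
top front_mark 0.59 [ 0.4539 -0.0648  0.1085]
top start_top 0.58 [0.5686 0.0242 0.1333]
top scent 0.91 [ 0.6231  0.1297 -0.0039]
top brush 0.97 [0.3743 0.0426 0.0008]
top polish 0.9 [ 0.4942 -0.2679  0.0019]
top tree_knob 0.76 [ 7.174e-01 -5.160e-02 -7.000e-04]
side unit 0.7 [ 0.5382 -0.0529 -0.0011]
side dial_top 0.74 [ 0.5177 -0.0882  0.1361]
side pointer_tip 0.86 [ 0.4829 -0.1169  0.1389]
side front_mark 0.97 [ 0.4499 -0.0576  0.1101]
side start_top 0.54 [ 0.7175 -0.0504  0.0011]
side start_top 0.43 [0.5729 0.0266 0.1338]
side scent 0.72 [6.266e-01 1.299e-01 4.000e-04]
side brush 0.6 [0.376  0.048  0.0004]
side tree_knob 0.91 [ 0.719  -0.0494  0.0039]
1.0
```

View pics/a.png

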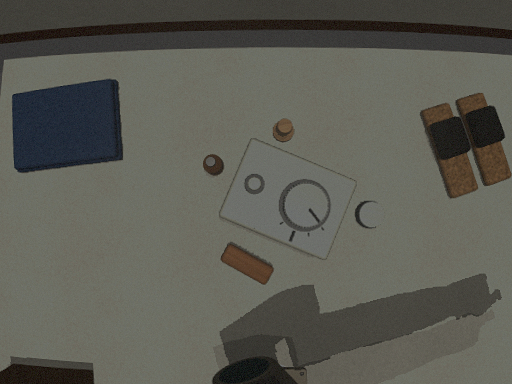

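View pics/b.png

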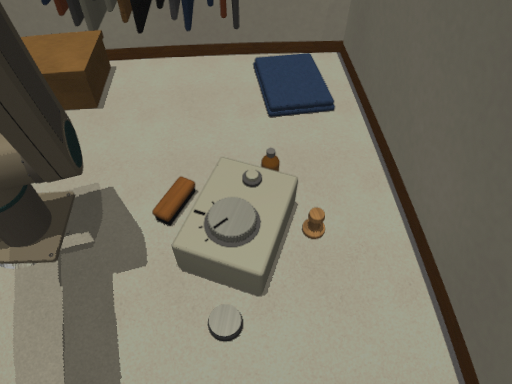

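The top view shows the dial at px (304,205), the pointer tip at (319,222) and the long mark at (292,236). The side view agrees. The pointer is about 60° counter-clockwise of the mark, so two clicks are needed. I'll shut the fingers and go above the dial's far side, with the contact at radius 36 mm.

```bash
python3 -m pendant '{"claw":[1,1,1,1,1,1,1,1],"dp":[[11.3,16.7,-1],[11.3,16.7,-1],[11.3,16.7,-1],[11.3,16.7,-1],[11.3,16.7,-1],[11.3,16.7,-1],[11.3,16.7,-1],[11.3,16.7,-1]],"twist":[0,0,0,0,0,0,0,0]}' 40
```

```text
time_s: 2.0
tool_pos: [0.4963, -0.1714, 0.2069]
orientation: [0.0, 0.985, 0.175, 0.0]
wrist_force: [1.3, -0.9, -1.3]
gripper_width: -0.0003
gripper_force: 0.0
```

```bash
python3 -m pendant '{"claw":[1,1,1,1],"dp":[[1.6,2.4,-1.3],[1.6,2.4,-1.3],[1.6,2.4,-1.3],[1.6,2.4,-1.3]],"twist":[0,0,0,0]}'
```

```text
time_s: 2.5
tool_pos: [0.5431, -0.1016, 0.1679]
orientation: [0.0, 0.985, 0.175, -0.0]
wrist_force: [-0.1, 0.1, -1.4]
gripper_width: 0.0001
gripper_force: 0.0
```

```bash
python3 -m pendant '{"claw":[1,1,1,1],"dp":[[0.37,0.55,-0.5],[0.37,0.55,-0.9],[0.37,0.55,-0.9],[0.37,0.55,-0.9]],"twist":[0,0,0,0]}'; python3 -c "
from cell import r
import cv2
cv2.imwrite('pics/c.png',r.capture('side')[0][120:300,130:330].repeat(3,0).repeat(3,1))"
```

```text
time_s: 3.0
tool_pos: [0.554, -0.0849, 0.1404]
orientation: [-0.0, 0.985, 0.175, -0.0]
wrist_force: [-0.6, 0.3, -0.0]
gripper_width: 0.0001
gripper_force: 0.0
```

View pics/c.png

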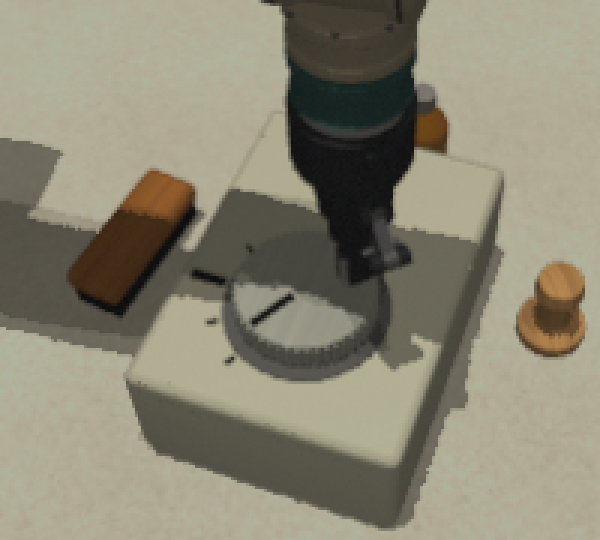

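The crop shows the shut fingertips just above the dial's far edge at px (370,270). The pointer at (270,310) is still two marks from the long one. Next I press down gently.

```bash
python3 -m pendant '{"claw":[1,1,1,1],"dp":[[-0.1,0,-0.1],[-0.1,0,-0.15],[-0.1,0,-0.18],[-0.1,0,-0.18]],"twist":[0,0,0,0]}'
```

```text
time_s: 3.55
tool_pos: [0.5511, -0.0847, 0.136]
orientation: [0.0, 0.985, 0.175, -0.0]
wrist_force: [-1.7, -0.2, 4.9]
gripper_width: -0.0001
gripper_force: 2.7
```

```bash
python3 -m pendant '{"claw":[1,1,1,1,1],"dp":[[0.23,-0.14,-0.03],[0.22,-0.33,-0.03],[0.17,-0.51,-0.03],[0.11,-0.69,-0.03],[0.11,-0.69,-0.03]],"twist":[-1.06,-2.12,-3.18,-4.24,-4.24]}'; python3 -c "
from cell import r
import cv2
cv2.imwrite('pics/d.png',r.capture('side')[0][160:280,160:280].repeat(4,0).repeat(4,1))"
```

```text
time_s: 4.18
tool_pos: [0.552, -0.1035, 0.1357]
orientation: [-0.002, 0.993, -0.12, -0.002]
wrist_force: [-8.4, 4.8, 14.1]
gripper_width: -0.0003
gripper_force: 7.1
```

View pics/d.png

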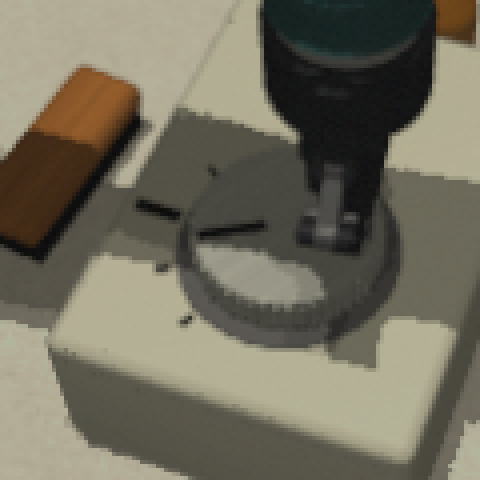

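```bash
cat > m.py <<'E'
from cell import r
import numpy as np
for c in("side","top"):
    r.capture(c)
    P={q:(r.landmark_of(c,q) or [None])[0] for q in("pointer_tip","front_mark")}
    for q,o in P.items():
        if o:
            v=np.array(o["centre"])[:2]-[0.520,-0.089]; print(c,q,round(o["score"],2),np.round(np.degrees(np.arctan2(v[1],v[0]))%360,1),np.linalg.norm(v).round(3))
E
python3 m.py
```

```text
side pointer_tip 0.55 187.8 0.049
side front_mark 0.62 155.3 0.076
top front_mark 0.76 157.8 0.073
```

The pointer is now at about 188° and the mark at 157°, so roughly one more click.

```bash
python3 -m pendant '{"claw":[1,1,1,1,1,1],"dp":[[-0.09,-0.16,0.03],[-0.21,-0.31,0.03],[-0.35,-0.44,0.03],[-0.5,-0.54,0.03],[-0.5,-0.54,0.03],[-0.5,-0.54,0.03]],"twist":[-1.06,-2.12,-3.18,-4.1,-4.1,-4.1]}'; python3 m.py
```

```text
time_s: 5.28
tool_pos: [0.4505, -0.2415, 0.1353]
orientation: [-0.039, 0.945, -0.326, 0.01]
wrist_force: [-0.1, -0.8, -0.4]
gripper_width: -0.0
gripper_force: 0.0
side pointer_tip 0.61 188.6 0.046
side front_mark 0.63 155.3 0.08
top pointer_tip 0.83 188.5 0.044
top front_mark 0.85 159.0 0.072
```

```bash
python3 -c "
from cell import r
import numpy as np
s=r.get_obs();print(s['time_s'],np.round(s['joint_positions'],3),s['tool_pos'],s['orientation'])"
```

```text
5.575 [-0.662  0.148 -0.402  1.026  0.081  3.141] [ 0.45163973 -0.24025253  0.13533488] [-0.03920113  0.94509334 -0.32427843  0.01026378]
```

Joint 6 hit its range limit and carried the tip off the dial, which now rests one click short. I lift and wind the wrist back.

```bash
python3 -m pendant '{"claw":[1,1,1,1,1,1,1,1],"dp":[[0,0,1],[0,0,1],[0,0,1],[0,0,1],[0,0,1],[0,0,1],[0,0,1],[0,0,1]],"twist":[1,2,3.5,5,6.5,8,8,8]}'
```

```text
time_s: 6.58
tool_pos: [0.4518, -0.2399, 0.1652]
orientation: [-0.038, 0.973, 0.226, -0.012]
wrist_force: [-0.3, -0.6, -0.4]
gripper_width: 0.0001
gripper_force: 0.0
```

```bash
python3 -m pendant '{"claw":[1,1,1,1,1,1],"dp":[[1.2,1.7,0],[2.4,3.4,0],[3.54,5.03,-0.3],[3.54,5.03,-0.6],[3.54,5.03,-0.75],[3.54,5.03,-0.75]],"twist":[1,2,3,4,4,4]}'; python3 -c "
from cell import r
import numpy as np
s=r.get_obs();print(s['time_s'],np.round(s['joint_positions'],3))"
```

```text
time_s: 7.32
tool_pos: [0.5567, -0.0898, 0.1423]
orientation: [-0.034, 0.874, 0.484, -0.023]
wrist_force: [-0.7, 0.2, -0.4]
gripper_width: 0.0001
gripper_force: 0.0
7.325 [-0.283  0.284 -0.214  1.153  0.016  1.848]
```

Next: descend to contact.

```bash
python3 -m pendant '{"claw":[1,1,1,1],"dp":[[0,0,-0.12],[0,0,-0.17],[0,0,-0.2],[0,0,-0.2]],"twist":[0,0,0,0]}'
```

```text
time_s: 7.82
tool_pos: [0.5572, -0.0899, 0.1368]
orientation: [-0.034, 0.874, 0.485, -0.022]
wrist_force: [0.8, 0.7, 0.3]
gripper_width: -0.0002
gripper_force: 0.0
```

```bash
python3 -m pendant '{"claw":[1,1,1],"dp":[[0,0,-0.04],[0,0,-0.06],[0,0,-0.06]],"twist":[0,0,0]}'
```

```text
time_s: 8.2
tool_pos: [0.5575, -0.0898, 0.1363]
orientation: [-0.033, 0.874, 0.485, -0.022]
wrist_force: [-1.9, 0.2, 5.5]
gripper_width: 0.0002
gripper_force: 2.8
```

```bash
python3 -m pendant '{"claw":[1,1,1,1,1,1],"dp":[[-0.01,-0.19,-0.02],[-0.06,-0.37,-0.02],[-0.12,-0.55,-0.02],[-0.22,-0.71,-0.02],[-0.22,-0.71,-0.02],[-0.22,-0.71,-0.02]],"twist":[-1.06,-2.12,-3.18,-4.24,-4.24,-4.24]}';python3 m.py
```

```text
time_s: 8.95
tool_pos: [0.5517, -0.1097, 0.1362]
orientation: [-0.04, 0.977, 0.209, -0.01]
wrist_force: [0.2, 4.6, 7.5]
gripper_width: 0.0002
gripper_force: 3.8
side pointer_tip 0.71 155.5 0.048
side front_mark 0.79 157.4 0.078
top pointer_tip 0.93 159.2 0.044
top front_mark 0.76 157.9 0.073
```

Pointer and mark now agree. I lift straight up, then check.

```bash
python3 -m pendant '{"claw":[1,1,1,1],"dp":[[0,0,0.5],[0,0,1],[0,0,1],[0,0,1]],"twist":[0,0,0,0]}';python3 m.py; python3 -c "
from cell import r
import cv2
im,d=r.capture('side')
cv2.imwrite('pics/e.png',im[150:280,160:300].repeat(4,0).repeat(4,1))
for c in('side','top'):print([(o['score'],o['centre']) for o in r.landmark_of(c,'start_top')])"
```

```text
time_s: 9.75
tool_pos: [0.5506, -0.1111, 0.1644]
orientation: [-0.039, 0.977, 0.209, -0.012]
wrist_force: [-0.5, 0.4, -0.8]
gripper_width: -0.0001
gripper_force: 0.0
side pointer_tip 0.71 156.0 0.047
side front_mark 0.93 155.3 0.078
top pointer_tip 0.88 156.3 0.044
top front_mark 0.69 160.1 0.073
[]
[(0.42, [0.5701, 0.0293, 0.1326])]
```

View pics/e.png

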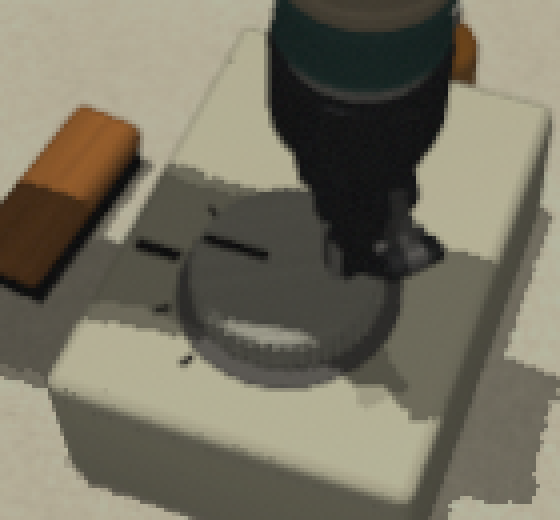

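The pointer at px (235,247) is in line with the long mark at (158,249), and the dial is seated. Now the button.

```bash
python3 -m pendant '{"claw":[1,1,1,1,1,1,1],"dp":[[0.2,1.5,0],[0.4,3,0],[0.67,4.6,0],[0.67,4.6,0],[0.67,4.6,-0.5],[0.67,4.6,-0.8],[0.67,4.6,-0.8]],"twist":[0,0,0,0,0,0,0]}'; python3 -c "
from cell import r
import cv2
im,d=r.capture('side')
cv2.imwrite('pics/f.png',im[120:250,190:330].repeat(4,0).repeat(4,1))"
```

```text
time_s: 11.08
tool_pos: [0.5694, 0.0261, 0.1386]
orientation: [-0.039, 0.977, 0.208, -0.013]
wrist_force: [0.5, -0.0, 0.4]
gripper_width: -0.0002
gripper_force: 0.0
```

View pics/f.png

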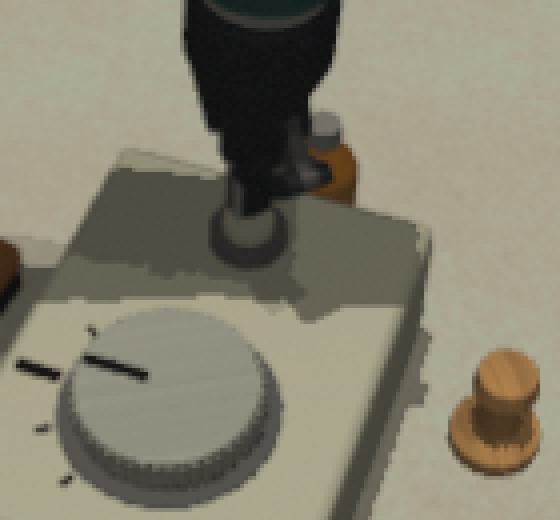

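Run:
```python
from cell import r
import numpy as np,cv2
p=r.camera_params("side");s=r.get_obs()
R=cv2.Rodrigues(np.array(s["orientation"][1:])*0)[0]
from scipy.spatial.transform import Rotation as Ro
w,x,y,z=s["orientation"];T=Ro.from_quat([x,y,z,w]).as_matrix();print(T.round(2))
t=np.array(s["tool_pos"])
pts=[t,t+T@[.011,0,0],t-T@[.011,0,0],t+T@[0,.011,0],t-T@[0,.011,0],[.5705,.0267,.133]]
u=cv2.projectPoints(np.array(pts,float),np.array(p["rvec"],float),np.array(p["tvec"],float),np.array(p["K"],float),np.array([p["k1"],0,0,0],float))[0][:,0]
print(((u-[190,120])*4).round())
im,d=r.capture("side")
m=[(o["score"],(np.argwhere(o["pixels"]).mean(0)[::-1]-[190,120])*4) for o in r.masks_of("side","start_top")];print(m)
im,d=r.capture("wrist");cv2.imwrite("pics/g.png",im)
```

```text
[[ 0.91  0.41 -0.04]
 [ 0.41 -0.91  0.07]
 [-0.01 -0.08 -1.  ]]
[[249. 206.]
 [266. 200.]
 [231. 213.]
 [258. 220.]
 [240. 192.]
 [249. 213.]]
[(0.5, array([246.68292683, 229.2195122 ]))]
```

View pics/g.png

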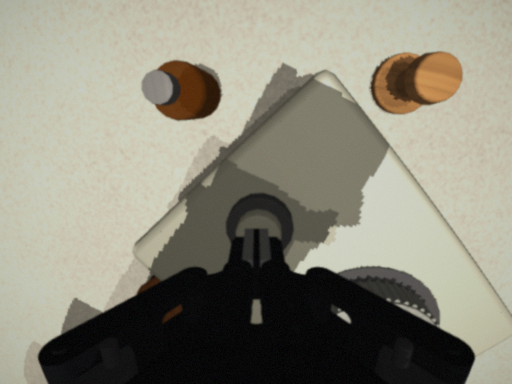

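The wrist view shows the fingertips at (257,235), over the button ring centred at (259,226). The projected TCP falls on the button too. I press now.

```bash
python3 -m pendant '{"claw":[1,1,1,1,1,1],"dp":[[0,0,-0.1],[0,0,-0.2],[0,0,-0.3],[0,0,-0.38],[0,0,-0.42],[0,0,-0.42]],"twist":[0,0,0,0,0,0]}'
```

```text
time_s: 12.02
tool_pos: [0.5709, 0.027, 0.128]
orientation: [-0.039, 0.977, 0.209, -0.011]
wrist_force: [-1.0, -0.4, 3.5]
gripper_width: 0.0002
gripper_force: 1.5
```

```bash
python3 -m pendant '{"claw":[1,1,1,1],"dp":[[0,0,-0.06],[0,0,-0.1],[0,0,-0.12],[0,0,-0.12]],"twist":[0,0,0,0]}'
```

```text
time_s: 12.52
tool_pos: [0.571, 0.027, 0.1261]
orientation: [-0.038, 0.977, 0.209, -0.011]
wrist_force: [-5.0, -1.1, 11.7]
gripper_width: 0.0002
gripper_force: 6.2
```

The tip has met a hard stop at about full travel. One more small push to be sure, then release and retreat.

```bash
python3 -m pendant '{"claw":[1,1,1],"dp":[[0,0,-0.04],[0,0,-0.04],[0,0,-0.04]],"twist":[0,0,0]}'; python3 -m pendant '{"claw":[1,1,1,1,1,1,1,1],"dp":[[0,0,0.5],[0,0,1],[0,0,2],[0,0,3],[0,0,4],[0,0,4],[0,0,4],[0,0,4]],"twist":[0,0,0,0,0,0,0,0]}'; python3 m.py; python3 -c "
from cell import r
import cv2
im,d=r.capture('side')
cv2.imwrite('pics/h.png',im[110:280,170:330].repeat(3,0).repeat(3,1))
for c in('side','top'):print([(o['score'],o['centre']) for o in r.landmark_of(c,'start_top')])"
```

```text
time_s: 12.9
tool_pos: [0.5711, 0.027, 0.126]
orientation: [-0.038, 0.977, 0.209, -0.011]
wrist_force: [-6.0, -0.2, 17.0]
gripper_width: -0.0
gripper_force: 8.7
time_s: 13.9
tool_pos: [0.5697, 0.0271, 0.2413]
orientation: [-0.039, 0.977, 0.209, -0.013]
wrist_force: [0.4, -0.4, 0.5]
gripper_width: -0.0002
gripper_force: 0.0
side pointer_tip 0.82 157.5 0.045
side front_mark 0.92 154.9 0.076
[(0.66, [0.5712, 0.0259, 0.1315])]
[]
```

View pics/h.png

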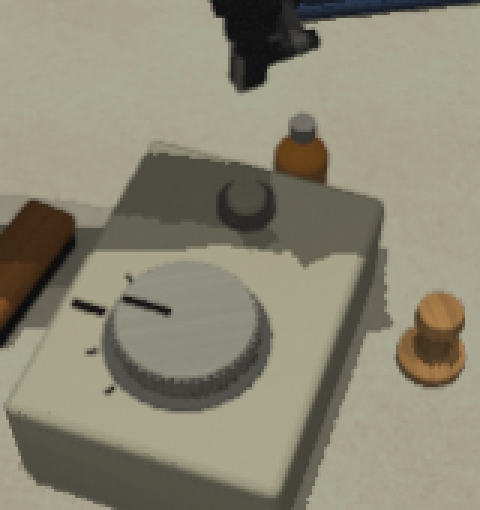

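The pointer at (147,305) lines up with the long mark at (88,307). The button at (246,200) is up again and the arm is clear.

```bash
python3 -c "
from cell import r
print(r.close_job())"
```

```text
the job is handed in; nothing more can be done
None
```

The dial is clicked in with its pointer at the long mark, the start button was then pressed against its stop and let go, and the job is handed in at about 14 s of the 48 s allowed, with the arm clear; on the way, joint 6 hit its range limit and the fingertip slid off the dial, so I turned the second click in a separate push.

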